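Find the rattling paperweight

TASK

One of the two yellow paperweights on the craft table has a loose slug inside. Pick one up and tilt it lengthwise in the air to feel whether the slug shifts; then set the rattling one down flat in the red repair tray, and the sound one flat on the middle of the stack of paper to hold it down. Set them down, don't drop them.

Things in the scene. Friction and masses are not known exactly. Their poses are not given: they have to be found in the camera images.
- place_1 (a point): Fixed point where one of two identical-looking sealed paperweights has its centre at the start (24 mm above its base, 30 above the table, on a cork mat 6 mm thick). Each: yellow housing, black ends, 120 mm long along this point's x, 44 wide (y), 48 high (z up), about 0.5 kg, with a hidden 0.34 kg steel slug, loose in one of the two. Which place holds the rattler changes from start to start.
- place_2 (a point): The same for the other paperweight, parallel to the first and 160 mm from it along y. Leaning the rattler lengthwise 25 to 30 degrees for half a second slides its slug to the low end, where it stays when levelled: up to 60 mm, so the level moments about y after leaning one way and the other differ by some 0.2 N m. In the sound one the slug is stuck fast, not always in the middle: no change.
- tray: Red plastic open repair tray, fixed: 210 mm (x) by 160 mm (y), 28 mm high, walls and floor 5 mm thick. Origin at the centre of its underside, on the table; z up. A weight standing in it has its centre 29 mm above this origin.
- stack_top (a point): Centre of the top face of a stack of paper with a lilac sheet on top, fixed: 210 mm (x) by 148 mm (y), 20 mm thick, on the table. z up. A weight standing on it has its centre 24 mm above this point.

How it is judged:
By the outcome, as a careful person would: the job done as asked, in the order asked, and still so for the second after the job is handed in, with the robot touching nothing.
It also fails if it takes over 64 s, if anything falls off the work surface, if the arm or the gripper's body presses on something with over 40 N, if the wrist force passes 120 N, or if a joint passes its speed limit or range.

ROBOT

A 7-joint arm with a two-finger parallel gripper is mounted at the origin on the work surface. World frame = base frame: x ahead of the robot, y to its left, z up, the work surface at z = 0. Lengths are in m, angles in degrees, forces in N, time in s.
With the tool pointing down it reaches from about 0.425 to 0.875 m from the base axis. Payload 4.7 kg.
Tool frame: the origin (TCP) lies between the finger pads; the fingertips stand 8 mm ahead of it and the grasp point (between the pads) lies 11 mm behind it; z points along the fingers, y is the line along which they close (so a half turn about z gives the same grasp; the last joint's range is limited). The gripper opens to 87 mm and grips with 3 to 60 N. Pads are 19 mm wide; open, the fingers measure 117 mm over their backs; the gripper's body (75 mm by 190 mm) begins 51 mm behind the grasp point.
Start: joints at [-72.989, 18.392, -4.016, 83.108, 1.295, 78.541, -3.26], TCP at [0.181, 0.624, 0.231] pointing down, gripper open.
Joint ranges: [-163.93, 163.93], [-17.29, 119.83], [-79.2, 71.16], [3.27, 140.29], [-89.18, 269.18], [5.43, 117.66], [-154.24, 154.24]. Speed limits (degrees/s): [147.25, 147.25, 180, 180, 180, 180, 180].

INTERFACE

Orientations are given as [roll, pitch, yaw] about the fixed x, y, z axes, in that order (R = Rz(yaw) Ry(pitch) Rx(roll)).
In Python, from cell import env, viewer gives the robot as it stands. The module is installed in compiled form; this text tells all that it offers.
- The arm moves only by the tool arm_command, never from a script. Its argument "series" is a list of rows, each a list of 2 entries, a list of its own where there are three numbers: the shift along the tool's x, y, z in mm, then the turn about the tool's z in rad. A call has exactly 5 rows; each row is the pose to reach, as a shift and turn from the pose commanded when the call began, along the tool's axes at that moment; what a row does not reach only later rows make up. A row lasts 1/10 s, in which the tool goes at most 50 mm and 8.59 degrees, less where a joint would pass 70% of its speed; a pose out of reach is approached as far as the arm can. A call with a gripper value outside its range is refused whole. "grip" is the gripper command: -1 is fully open, 1 is shut, values between are in proportion, set as the call begins (left out, the last holds). The fingers move at their own pace and stop on an object; "grip_force" is the grip in N (left out, the last holds). Time passes only in rows, so rows that repeat a pose let the fingers close, or fill a call up. It gives the time, the measured TCP pose, the force, the opening and the grip force at its end, in the units of the state.
- env.get_obs(): the state, without advancing time (a new reading comes with each control period).
- viewer.read_camera(name): name is "scene" or "top" or "wrist"; returns (picture, depth): 400x640x3 uint8, blue, green, red; 400x640 float32, m along the optical axis (not along the pixel's ray), 0 where there is no reading.
- viewer.calibration(name): a dict with "K" (3x3 intrinsics, pixels), "T" (4x4, takes a point from camera to world coordinates); the wrist camera has in their place "hand_eye" (4x4, takes a point from camera to tool coordinates, whose origin is the TCP and whose axes are the flange's). Camera axes: x right, y up, looking along -z (the intrinsics and any distortion apply to the point x, -y, -z); pixel columns grow to the right and rows downward; lengths in m; the calibration is good to about 2 mm. The wrist camera is an equidistant fisheye: a pixel r from the principal point sees the ray r / f radians off the axis. A picture is of the moment at which its call begins: read the wrist's pose just before it. calibration takes no time and is no camera call.
- env.sign_off(): hands the job in; it is judged then, once.
The state is a dict: "time_s": time; "qpos": joint angles; "joint_velocities": joint speeds; "effort": joint torques, N m; "tool_pos": TCP position; "tool_rot": TCP orientation; "force": force on the tool from outside, world axes, zero at the start; "wrist_torque": the same for the moment, N m; "grip_width": finger opening in m; "grasp_force": force on a finger pad.
Only numpy, scipy, OpenCV 4.12 (cv2) and the standard library are available. Lean on these libraries where they do the work, as an engineer would, in place of code of your own. Each camera call takes 0.05 s, during which the arm holds its last target. There are 200 camera calls.

## Working session

There is one attempt and no reset: what is moved stays moved. The work goes in short steps, Python scripts to look and compute and a tool call to move; the robot and the scene stay as the last step left them, time stands still between calls to the robot, and variables do not carry over. Pictures are saved under pics/ and viewed, at most 10 in all, crops included, and the job is handed in when it is done.

Besides the shell and the picture viewer there is one more tool, called after "Emit:" as name(argument=value, ...) on one line, values as JSON. arm_command: Moves the arm, as the interface text tells. Its arguments: {"type":"object","properties":{"series":{"type":"array"},"grip":{"type":"number"},"grip_force":{"type":"number"}},"required":["series"]}

```bash
mkdir -p pics; python3 - <<'E'
from cell import env, viewer
import cv2,numpy as np
o=env.get_obs();print(o)
a,d=viewer.read_camera("top");b,e=viewer.read_camera("scene")
np.savez('s.npz',a=a,d=d,b=b,e=e)
for n in("top","scene"):print(viewer.calibration(n))
cv2.imwrite('pics/1.png',cv2.resize(np.vstack([a,b]),(480,600)))
cv2.imwrite('pics/top.png',a)
E
```

```text
{'time_s': 0.0, 'qpos': array([-72.98922768,  18.43802872,  -4.01613926,  83.17505735,
         1.29552304,  78.5413561 ,  -3.25876503]), 'joint_velocities': array([-0.01068237, -0.00071502,  0.01494303, -0.00338961,  0.01646941,
       -0.01966015,  0.00753297]), 'effort': array([-4.07760558e-05, -4.91279840e+01, -4.03664242e-01, -3.12541115e+01,
       -6.38305605e-02,  4.35285643e-02,  2.05840374e-04]), 'tool_pos': array([0.18126944, 0.62364638, 0.22947192]), 'tool_rot': array([-1.79890834e+02,  6.13536375e-03,  1.63800903e+02]), 'force': array([-0.05292679,  0.14925797,  0.85204696]), 'wrist_torque': array([-0.05053208,  0.02407426,  0.0373062 ]), 'grasp_force': 0.0, 'grip_width': 0.08724496617197404}
{'K': array([[516.50318065,   0.        , 315.08640952],
       [  0.        , 516.50318065, 195.09962016],
       [  0.        ,   0.        ,   1.        ]]), 'T': array([[ 0.01518168,  0.98109964, -0.19290677,  0.29969957],
       [-0.99988365,  0.01460992, -0.00438619,  0.01286509],
       [-0.00148493,  0.19295092,  0.98120729,  1.18452423],
       [ 0.        ,  0.        ,  0.        ,  1.        ]])}
{'K': array([[483.56746045,   0.        , 316.59884389],
       [  0.        , 483.56746045, 196.6343577 ],
       [  0.        ,   0.        ,   1.        ]]), 'T': array([[-0.78853076, -0.51955037,  0.32906936,  0.85687492],
       [ 0.614975  , -0.67048106,  0.41504325,  0.42330158],
       [ 0.0049989 ,  0.5296438 ,  0.84820543,  0.95546603],
       [ 0.        ,  0.        ,  0.        ,  1.        ]])}
```

View pics/top.png

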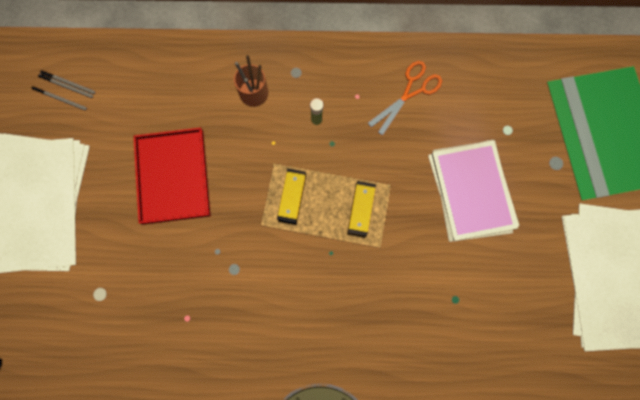

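View pics/1.png

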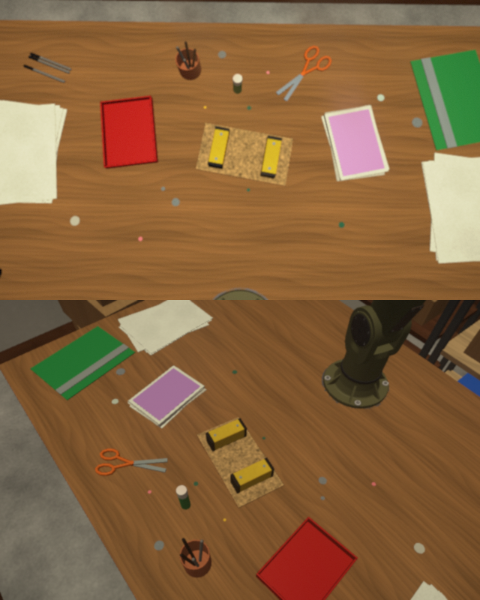

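The top view shows the weights at about (292,196) and (362,209) on the cork mat, the tray at (172,176) and the lilac stack at (474,189). The scene view agrees. Next I measure with colour masks and depth.

```bash
cat >h.py <<'E'
import numpy as np,cv2
from cell import env,viewer
def pts(cal,d):
    K=cal['K'];T=cal['T'];v,u=np.mgrid[0:400,0:640]
    p=np.stack([(u-K[0,2])/K[0,0]*d,-(v-K[1,2])/K[1,1]*d,-d],-1)
    return p@T[:3,:3].T+T[:3,3]
def ray(cal,uv,z):
    K=cal['K'];T=cal['T'];uv=np.atleast_2d(uv).astype(float)
    c=np.c_[(uv[:,0]-K[0,2])/K[0,0],-(uv[:,1]-K[1,2])/K[1,1],-np.ones(len(uv))]@T[:3,:3].T
    s=(z-T[2,3])/c[:,2];return T[:3,3]+c*s[:,None]
def rect(P):
    (c,s,a)=cv2.minAreaRect((P[:,:2]*1000).astype(np.float32))
    b=cv2.boxPoints((c,s,a));e1=b[1]-b[0];e2=b[2]-b[1]
    l=e1 if np.hypot(*e1)>np.hypot(*e2) else e2
    return np.round(c,1),np.round(sorted(s),1),round(float(np.degrees(np.arctan2(l[1],l[0]))%180),1)
E
python3 - <<'E'
from h import *
z=np.load('s.npz')
for n,im,d in(('top','a','d'),('scene','b','e')):
    cal=viewer.calibration(n);I=z[im];P=pts(cal,z[d]);H=cv2.cvtColor(I,cv2.COLOR_BGR2HSV)
    print(n)
    for nm,lo,hi,zz,area in(('yel',(22,150,90),(35,255,255),.054,100),('red',(0,200,60),(6,255,255),.028,2000),('lil',(135,40,80),(165,255,255),.02,1000)):
        m=cv2.inRange(H,lo,hi)
        if nm=='red':m|=cv2.inRange(H,(174,200,60),(180,255,255))
        k,L,S,C=cv2.connectedComponentsWithStats(m)
        for i in range(1,k):
            if S[i,4]<area:continue
            mm=L==i;v,u=np.nonzero(mm)
            q=P[mm];print(nm,C[i].round(),S[i,4],'ray',rect(ray(cal,np.c_[u,v],zz)),'z pct',np.percentile(q[:,2],[5,50,95]).round(3))
            if nm=='yel':
                c=np.median(q[:,:2],0);near=(np.hypot(P[...,0]-c[0],P[...,1]-c[1])<.08)&(abs(P[...,2]-.054)<.008)&(z[d]>0)
                kk,LL,SS,_=cv2.connectedComponentsWithStats(near.astype(np.uint8));j=1+SS[1:,4].argmax()
                print('  depth top',rect(P[LL==j]))
E
```

```text
top
yel [291. 195.] 858 ray (array([522.2,  71.3]), array([ 43.4, 105.6]), 170.1) z pct [0.05  0.054 0.057]
  depth top (array([521.1,  70.7]), array([ 44.2, 119.9]), 170.2)
yel [362. 208.] 863 ray (array([495.7, -86. ]), array([ 43.3, 105.3]), 169.8) z pct [0.05  0.054 0.057]
  depth top (array([494.5, -87.1]), array([ 44.2, 120.3]), 170.2)
red [171. 176.] 6237 ray (array([570. , 351.1]), array([161.9, 211.1]), 8.1) z pct [0.001 0.006 0.028]
lil [474. 190.] 4315 ray (array([ 547.9, -348.4]), array([125.7, 185.6]), 11.9) z pct [0.016 0.02  0.024]
scene
yel [301. 174.] 639 ray (array([496.4, -87.3]), array([ 40.3, 102.5]), 169.9) z pct [0.052 0.055 0.058]
  depth top (array([496.9, -87.2]), array([ 48.2, 120.2]), 169.9)
yel [336. 229.] 787 ray (array([523.3,  70.6]), array([ 40.8, 102.3]), 170.2) z pct [0.052 0.055 0.058]
  depth top (array([524. ,  70.9]), array([ 46.3, 120.5]), 169.6)
red [409. 353.] 8849 ray (array([575.1, 352.3]), array([158.8, 213. ]), 8.1) z pct [0.003 0.006 0.028]
lil [221. 125.] 2887 ray (array([ 549. , -350.2]), array([126.7, 186.8]), 11.9) z pct [0.018 0.021 0.024]
```

Emit:
arm_command(series=[[[-35,-35,0],0],[[-70,-70,0],0],[[-105,-105,0],0],[[-140,-140,0],0],[[-175,-175,0],0]], grip=-1)

```text
time_s: 0.6
tool_pos: [0.3012, 0.4052, 0.2302]
tool_rot: [-180.0, -0.0, 163.8]
force: [1.0, -0.4, 0.2]
grip_width: 0.0872
grasp_force: 0.0
```

Emit:
arm_command(series=[[[-35,-35,0],0],[[-70,-70,0],0],[[-105,-105,0],0],[[-140,-140,0],0],[[-175,-175,0],0]])

```text
time_s: 1.1
tool_pos: [0.4202, 0.1884, 0.2304]
tool_rot: [180.0, -0.0, 163.8]
force: [1.2, 0.1, 0.2]
grip_width: 0.0874
grasp_force: 0.0
```

Emit:
arm_command(series=[[[-30,-30,20],-0.05],[[-60,-60,40],-0.108],[[-90,-90,80],-0.108],[[-90,-90,100],-0.108],[[-90,-90,100],-0.108]])

```text
time_s: 1.6
tool_pos: [0.4786, 0.0764, 0.1271]
tool_rot: [-179.8, -0.4, 169.8]
force: [-0.1, 0.8, -0.6]
grip_width: 0.0871
grasp_force: 0.0
```

```bash
cat >>h.py <<'E'
from scipy.spatial.transform import Rotation as Ro
def to(x,y,z,yaw=170):
    o=env.get_obs();R=Ro.from_euler('xyz',o['tool_rot'],degrees=True).as_matrix()
    d=R.T@(np.array([x,y,z])-o['tool_pos']*1000)
    t=-((yaw-o['tool_rot'][2]+180)%360-180)
    return d.round(1),round(float(np.radians(t)),3)
def st():
    o=env.get_obs();print({k:np.round(o[k],3) for k in('time_s','tool_pos','tool_rot','force','wrist_torque','grip_width','grasp_force')});return o
E
python3 - <<'E'
from h import *
st();print(to(480.6,78.3,24))
z=np.load('s.npz');cal=viewer.calibration('top');P=pts(cal,z['d'])
m=(abs(P[...,2]-.02)<.008)&(np.hypot(P[...,0]-.55,P[...,1]+.35)<.15)
k,L,S,C=cv2.connectedComponentsWithStats(m.astype(np.uint8));j=1+S[1:,4].argmax();print('stack',rect(P[L==j]),np.median(P[L==j],0))
I,d=viewer.read_camera('wrist');cv2.imwrite('pics/w1.png',I)
E
```

```text
{'time_s': np.float64(1.6), 'tool_pos': array([0.479, 0.076, 0.127]), 'tool_rot': array([-179.761,   -0.363,  169.768]), 'force': array([-0.058,  0.776, -0.641]), 'wrist_torque': array([ 0.04 ,  0.082, -0.016]), 'grip_width': np.float64(0.087), 'grasp_force': np.float64(0.0)}
(array([ -2.3,   2.6, 103. ]), -0.004)
stack (array([ 549.9, -351. ]), array([157.4, 216.6]), 11.2) [ 0.54526654 -0.34765296  0.0194407 ]
```

View pics/w1.png

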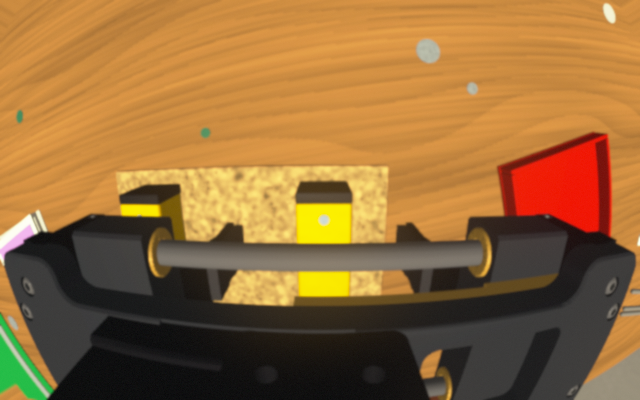

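The wrist view has the near end of weight A at columns 298–352, centred between the fingers at about 220 and 415. I'll grip that end lightly and lift it, so it pivots on its far edge.

Emit:
arm_command(series=[[[-2,2,35],0],[[-2,2,70],0],[[-2,2,90],0],[[-2,2,103],0],[[-2,2,103],0]])

```text
time_s: 2.15
tool_pos: [0.4829, 0.0816, 0.0273]
tool_rot: [-180.0, -0.1, 170.1]
force: [-1.2, -0.4, -0.7]
grip_width: 0.0869
grasp_force: 0.0
```

Emit:
arm_command(series=[[[0,0,0],0],[[0,0,0],0],[[0,0,0],0],[[0,0,0],0],[[0,0,0],0]], grip=1, grip_force=7)

```text
time_s: 2.65
tool_pos: [0.4837, 0.0806, 0.028]
tool_rot: [180.0, 0.0, 170.0]
force: [-0.5, 0.1, 0.8]
grip_width: 0.0549
grasp_force: 0.0
```

Emit:
arm_command(series=[[[-2,0,-6],0],[[-4,0,-12],0],[[-7,0,-18],0],[[-10,0,-24],0],[[-10,0,-24],0]])

```text
time_s: 3.15
tool_pos: [0.4942, 0.0787, 0.0524]
tool_rot: [180.0, 0.1, 170.0]
force: [-1.3, -1.0, -1.6]
grip_width: 0.044
grasp_force: 7.0
```

```bash
cat >>h.py <<'E'
def tilt(tag,c=None):
    I,d=viewer.read_camera('scene');cal=viewer.calibration('scene');P=pts(cal,d)
    H=cv2.cvtColor(I,cv2.COLOR_BGR2HSV);m=(cv2.inRange(H,(22,150,60),(35,255,255))>0)&(d>0)
    k,L,S,C=cv2.connectedComponentsWithStats(m.astype(np.uint8))
    for i in range(1,k):
        if S[i,4]>80:
            q=P[L==i];w=q-q.mean(0);v=np.linalg.svd(w,full_matrices=False)[2][0]
            print(C[i].round(),S[i,4],q.mean(0).round(3),'axis',v.round(2),'elev',np.degrees(np.arcsin(v[2]*np.sign(v[0]))).round(1))
    cv2.imwrite(f'pics/{tag}.png',I[100:320,180:500])
E
python3 - <<'E'
from h import *
st();tilt('t1')
E
```

```text
{'time_s': np.float64(3.15), 'tool_pos': array([0.494, 0.079, 0.052]), 'tool_rot': array([1.79965e+02, 7.10000e-02, 1.69961e+02]), 'force': array([-1.287, -1.019, -1.648]), 'wrist_torque': array([-0.241,  0.149, -0.093]), 'grip_width': np.float64(0.044), 'grasp_force': np.float64(7.002)}
[299. 174.] 566 [ 0.502 -0.088  0.057] axis [ 1.   -0.05  0.02] elev 1.0
[327. 232.] 664 [0.547 0.069 0.063] axis [ 0.95 -0.18 -0.27] elev -15.7
```

View pics/t1.png

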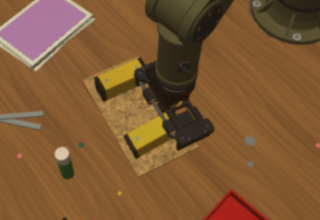

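The picture shows weight A pivoting, about 15° nose-down, with its near end in the gripper. I'll continue to about 28°, tighten and lift it clear.

Emit:
arm_command(series=[[[-4,0,-6],0],[[-8,0,-12],0],[[-12,0,-17],0],[[-16,0,-22],0],[[-16,0,-22],0]])

```text
time_s: 3.7
tool_pos: [0.5104, 0.0759, 0.0747]
tool_rot: [180.0, 0.1, 170.0]
force: [-1.3, -1.5, -0.1]
grip_width: 0.0439
grasp_force: 7.0
```

```bash
python3 - <<'E'
from h import *
st();tilt('t2')
E
```

```text
{'time_s': np.float64(3.7), 'tool_pos': array([0.51 , 0.076, 0.075]), 'tool_rot': array([1.79962e+02, 1.10000e-01, 1.69965e+02]), 'force': array([-1.342, -1.509, -0.141]), 'wrist_torque': array([-0.175,  0.169, -0.103]), 'grip_width': np.float64(0.044), 'grasp_force': np.float64(7.0)}
[296. 175.] 448 [ 0.512 -0.088  0.06 ] axis [0.29 0.57 0.77] elev 50.3
[321. 233.] 655 [0.561 0.067 0.072] axis [ 0.8  -0.21 -0.56] elev -34.1
```

Emit:
arm_command(series=[[[0,0,0],0],[[0,0,-5],0],[[0,0,-25],0],[[0,0,-45],0],[[0,0,-60],0]], grip=1, grip_force=50)

```text
time_s: 4.25
tool_pos: [0.5085, 0.0763, 0.1339]
tool_rot: [180.0, -0.1, 170.0]
force: [0.2, -0.5, -5.1]
grip_width: 0.0435
grasp_force: 50.0
```

Emit:
arm_command(series=[[[0,0,0],0],[[0,0,0],0],[[0,0,0],0],[[0,0,0],0],[[0,0,0],0]])

```text
time_s: 4.75
tool_pos: [0.5085, 0.0759, 0.1327]
tool_rot: [-180.0, -0.1, 170.0]
force: [-0.6, 0.0, -5.3]
grip_width: 0.0437
grasp_force: 50.0
```

```bash
python3 - <<'E'
from h import *
st();tilt('t3')
E
```

```text
{'time_s': np.float64(4.75), 'tool_pos': array([0.509, 0.076, 0.133]), 'tool_rot': array([-1.79959e+02, -7.40000e-02,  1.69981e+02]), 'force': array([-0.571,  0.015, -5.28 ]), 'wrist_torque': array([0.028, 0.239, 0.02 ]), 'grip_width': np.float64(0.044), 'grasp_force': np.float64(49.993)}
[298. 175.] 518 [ 0.507 -0.087  0.057] axis [0.83 0.26 0.49] elev 29.2
[323. 219.] 734 [0.559 0.067 0.13 ] axis [ 0.8  -0.21 -0.55] elev -33.7
```

View pics/t3.png

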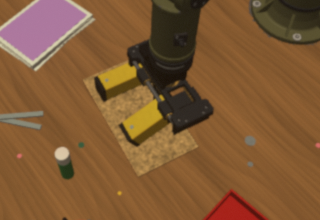

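The picture shows weight A held clear of the mat, leaning about 30° with its far end low. I'll set it down, level it and take it by the middle.

Emit:
arm_command(series=[[[0,0,20],0],[[0,0,40],0],[[0,0,52],0],[[0,0,57],0],[[0,0,57],0]])

```text
time_s: 5.3
tool_pos: [0.5089, 0.0759, 0.0762]
tool_rot: [-180.0, -0.0, 170.0]
force: [0.4, -0.5, -4.8]
grip_width: 0.0435
grasp_force: 50.0
```

Emit:
arm_command(series=[[[0,0,0],0],[[4,0,5],0],[[9,0,12],0],[[13,0,19],0],[[17,0,26],0]], grip=1, grip_force=6)

```text
time_s: 5.8
tool_pos: [0.4918, 0.0792, 0.05]
tool_rot: [180.0, -0.0, 170.0]
force: [-1.2, -1.6, -0.4]
grip_width: 0.0437
grasp_force: 6.0
```

Emit:
arm_command(series=[[[3,0,6],0],[[6,0,13],0],[[8,0,19],0],[[8,0,21],0],[[8,0,21],0]])

```text
time_s: 6.3
tool_pos: [0.486, 0.0802, 0.0302]
tool_rot: [180.0, 0.2, 170.0]
force: [0.1, -1.1, 3.0]
grip_width: 0.044
grasp_force: 6.0
```

```bash
python3 - <<'E'
from h import *
st();tilt('t4')
E
```

```text
{'time_s': np.float64(6.3), 'tool_pos': array([0.486, 0.08 , 0.03 ]), 'tool_rot': array([1.79961e+02, 1.67000e-01, 1.69970e+02]), 'force': array([ 0.107, -1.141,  2.996]), 'wrist_torque': array([-0.375, -0.056,  0.014]), 'grip_width': np.float64(0.044), 'grasp_force': np.float64(5.999)}
[301. 174.] 634 [ 0.497 -0.086  0.056] axis [ 0.99 -0.17 -0.01] elev -0.8
[330. 232.] 554 [0.539 0.07  0.056] axis [ 0.99 -0.14 -0.04] elev -2.2
```

Emit:
arm_command(series=[[[0,0,0],0],[[0,0,0],0],[[0,0,0],0],[[0,0,0],0],[[-10,0,2],0]], grip=-1)

```text
time_s: 6.85
tool_pos: [0.4937, 0.0791, 0.0274]
tool_rot: [180.0, -0.1, 170.0]
force: [-0.2, 0.1, -0.4]
grip_width: 0.0761
grasp_force: 0.0
```

Emit:
arm_command(series=[[[-20,0,4],0],[[-30,0,5],0],[[-30,0,5],0],[[-30,0,5],0],[[-30,0,5],0]])

```text
time_s: 7.35
tool_pos: [0.5231, 0.0735, 0.0224]
tool_rot: [180.0, -0.1, 170.0]
force: [-0.9, 0.1, -0.8]
grip_width: 0.0871
grasp_force: 0.0
```

```bash
python3 - <<'E'
from h import *
st();tilt('t5')
z=viewer.read_camera('top');P=pts(viewer.calibration('top'),z[1])
H=cv2.cvtColor(z[0],cv2.COLOR_BGR2HSV);m=(cv2.inRange(H,(22,150,60),(35,255,255))>0)&(P[...,1]>0)
v,u=np.nonzero(m);print(m.sum(),rect(ray(viewer.calibration('top'),np.c_[u,v],.054)))
E
```

```text
{'time_s': np.float64(7.35), 'tool_pos': array([0.523, 0.074, 0.022]), 'tool_rot': array([ 1.80000e+02, -5.20000e-02,  1.69994e+02]), 'force': array([-0.941,  0.138, -0.757]), 'wrist_torque': array([ 0.004,  0.022, -0.029]), 'grip_width': np.float64(0.087), 'grasp_force': np.float64(0.0)}
[301. 174.] 631 [ 0.499 -0.085  0.058] axis [0.67 0.39 0.64] elev 39.4
[347. 228.] 183 [0.506 0.084 0.059] axis [-0.44 -0.25 -0.86] elev 59.4
[322. 236.] 240 [0.559 0.067 0.055] axis [-0.12 -0.99 -0.1 ] elev 5.5
5 (array([584.7, -51.3]), array([ 56. , 249.7]), 21.6)
```

Emit:
arm_command(series=[[[0,0,0],0],[[0,0,0],0],[[0,0,0],0],[[0,0,0],0],[[0,0,0],0]], grip=1, grip_force=50)

```text
time_s: 7.95
tool_pos: [0.5239, 0.0734, 0.0226]
tool_rot: [180.0, 0.0, 170.0]
force: [-0.1, -0.4, 0.6]
grip_width: 0.055
grasp_force: 0.0
```

Emit:
arm_command(series=[[[0,0,0],0],[[0,0,0],0],[[0,0,-10],0],[[0,0,-25],0],[[0,0,-30],0]])

```text
time_s: 8.45
tool_pos: [0.5247, 0.0735, 0.0544]
tool_rot: [179.9, 0.1, 170.0]
force: [1.1, 0.4, -3.6]
grip_width: 0.0437
grasp_force: 50.0
```

Emit:
arm_command(series=[[[0,0,0],0],[[0,0,0],0],[[0,0,0],0],[[0,0,0],0],[[0,0,0],0]])

```text
time_s: 8.95
tool_pos: [0.5236, 0.0733, 0.0522]
tool_rot: [-180.0, -0.0, 170.0]
force: [0.4, -0.2, -5.2]
grip_width: 0.0437
grasp_force: 50.0
```

```bash
python3 - <<'E'
from h import *
st();tilt('t6')
E
```

```text
{'time_s': np.float64(8.95), 'tool_pos': array([0.524, 0.073, 0.052]), 'tool_rot': array([-1.79979e+02, -3.30000e-02,  1.69984e+02]), 'force': array([ 0.382, -0.215, -5.215]), 'wrist_torque': array([ 0.047,  0.147, -0.006]), 'grip_width': np.float64(0.044), 'grasp_force': np.float64(49.997)}
[298. 174.] 484 [ 0.504 -0.089  0.059] axis [0.86 0.29 0.41] elev 24.4
[322. 229.] 217 [0.559 0.066 0.085] axis [0.37 0.92 0.13] elev 7.5
```

View pics/t6.png

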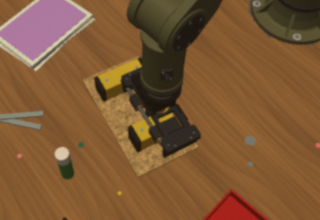

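Level with the far end loaded, the moment about y is +0.147 N m. The picture shows weight A held level by its middle. Now the opposite lean, gripping the far end.

Emit:
arm_command(series=[[[0,0,10],0],[[0,0,20],0],[[0,0,26],0],[[0,0,30],0],[[0,0,30],0]])

```text
time_s: 9.5
tool_pos: [0.5236, 0.0733, 0.0226]
tool_rot: [-180.0, -0.1, 170.0]
force: [-0.8, 0.4, -2.0]
grip_width: 0.0435
grasp_force: 50.0
```

Emit:
arm_command(series=[[[0,0,0],0],[[0,0,0],0],[[0,0,0],0],[[0,0,0],0],[[0,0,0],0]], grip=-1)

```text
time_s: 10.0
tool_pos: [0.5241, 0.0734, 0.0228]
tool_rot: [180.0, 0.0, 170.0]
force: [-0.1, 0.7, 1.1]
grip_width: 0.0757
grasp_force: 0.0
```

Emit:
arm_command(series=[[[-15,0,0],0],[[-30,0,0],0],[[-42,0,0],0],[[-42,0,0],0],[[-42,0,0],0]])

```text
time_s: 10.5
tool_pos: [0.5648, 0.066, 0.0223]
tool_rot: [-180.0, -0.1, 170.0]
force: [0.8, 0.1, 0.6]
grip_width: 0.0871
grasp_force: 0.0
```

Emit:
arm_command(series=[[[0,0,0],0],[[0,0,0],0],[[0,0,0],0],[[0,0,0],0],[[0,0,0],0]], grip=1, grip_force=8)

```text
time_s: 11.0
tool_pos: [0.5651, 0.0662, 0.0226]
tool_rot: [180.0, 0.0, 170.0]
force: [-0.6, -0.4, 0.2]
grip_width: 0.0547
grasp_force: 0.0
```

Emit:
arm_command(series=[[[0,0,0],0],[[0,0,0],0],[[0,0,0],0],[[2,0,-6],0],[[4,0,-12],0]])

```text
time_s: 11.5
tool_pos: [0.5601, 0.0666, 0.034]
tool_rot: [-179.9, -0.1, 170.0]
force: [0.3, -0.6, -5.6]
grip_width: 0.0437
grasp_force: 8.0
```

Emit:
arm_command(series=[[[3,0,-6],0],[[6,0,-12],0],[[10,0,-18],0],[[14,0,-24],0],[[14,0,-24],0]])

```text
time_s: 12.0
tool_pos: [0.5475, 0.0696, 0.0598]
tool_rot: [179.9, 0.1, 170.0]
force: [-0.1, -0.3, -1.8]
grip_width: 0.0439
grasp_force: 8.0
```

```bash
python3 - <<'E'
from h import *
st();tilt('t7')
E
```

```text
{'time_s': np.float64(12.0), 'tool_pos': array([0.547, 0.07 , 0.06 ]), 'tool_rot': array([1.79933e+02, 5.00000e-02, 1.70006e+02]), 'force': array([-0.08 , -0.282, -1.816]), 'wrist_torque': array([-0.03 ,  0.076,  0.005]), 'grip_width': np.float64(0.044), 'grasp_force': np.float64(8.0)}
[293. 175.] 287 [ 0.52  -0.087  0.071] axis [0.26 0.51 0.82] elev 55.4
```

View pics/t7.png

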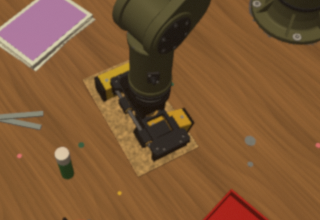

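The weight is hidden behind the hand now. The lift force dropped from 5.6 to 1.8 N, which suggests the slug slid. I'll finish the lean in the air.

Emit:
arm_command(series=[[[3,0,-4],0],[[6,0,-8],0],[[9,0,-11],0],[[9,0,-11],0],[[9,0,-11],0]])

```text
time_s: 12.55
tool_pos: [0.539, 0.0708, 0.0701]
tool_rot: [180.0, 0.0, 170.0]
force: [0.7, -0.1, 0.4]
grip_width: 0.0437
grasp_force: 8.0
```

Emit:
arm_command(series=[[[0,0,0],0],[[0,0,-5],0],[[0,0,-25],0],[[0,0,-45],0],[[0,0,-60],0]], grip=1, grip_force=50)

```text
time_s: 13.05
tool_pos: [0.5383, 0.0706, 0.13]
tool_rot: [-180.0, -0.0, 170.0]
force: [0.2, 0.9, -4.9]
grip_width: 0.0439
grasp_force: 50.0
```

Emit:
arm_command(series=[[[0,0,0],0],[[0,0,0],0],[[0,0,0],0],[[0,0,0],0],[[0,0,0],0]])

```text
time_s: 13.55
tool_pos: [0.5381, 0.0707, 0.1288]
tool_rot: [-180.0, -0.1, 170.0]
force: [-0.3, -0.1, -5.4]
grip_width: 0.0439
grasp_force: 50.0
```

```bash
python3 - <<'E'
from h import *
st();tilt('t8');a,_=viewer.read_camera('top');w,_=viewer.read_camera('wrist');s=cv2.imread('pics/t8.png')
cv2.imwrite('pics/t8b.png',np.hstack([a[100:320,220:440],s,cv2.resize(w,(352,220))][1:]))
E
```

```text
{'time_s': np.float64(13.55), 'tool_pos': array([0.538, 0.071, 0.129]), 'tool_rot': array([-1.79960e+02, -6.80000e-02,  1.69985e+02]), 'force': array([-0.287, -0.059, -5.398]), 'wrist_torque': array([-0.07 , -0.265, -0.036]), 'grip_width': np.float64(0.044), 'grasp_force': np.float64(50.0)}
[290. 179.] 276 [ 0.526 -0.089  0.058] axis [0.27 0.57 0.78] elev 51.1
```

View pics/t8b.png

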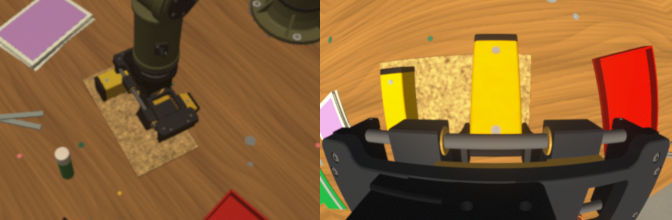

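The wrist view shows A leaning the other way, its near end at about (495,40) pointing down. Next: level it, take it by the middle and compare the moment.

Emit:
arm_command(series=[[[0,0,20],0],[[0,0,40],0],[[0,0,52],0],[[0,0,57],0],[[0,0,57],0]])

```text
time_s: 14.2
tool_pos: [0.5383, 0.0707, 0.0721]
tool_rot: [-180.0, -0.1, 170.0]
force: [-0.3, 0.2, -5.0]
grip_width: 0.0437
grasp_force: 50.0
```

Emit:
arm_command(series=[[[0,0,0],0],[[-4,0,5],0],[[-9,0,12],0],[[-13,0,19],0],[[-17,0,26],0]], grip=1, grip_force=6)

```text
time_s: 14.7
tool_pos: [0.557, 0.0678, 0.0467]
tool_rot: [180.0, 0.1, 170.0]
force: [1.5, -0.1, -0.5]
grip_width: 0.0439
grasp_force: 6.0
```

Emit:
arm_command(series=[[[-3,0,6],0],[[-6,0,13],0],[[-8,0,19],0],[[-8,0,22],0],[[-8,0,22],0]])

```text
time_s: 15.2
tool_pos: [0.5637, 0.0665, 0.0245]
tool_rot: [180.0, 0.0, 170.0]
force: [1.1, 0.7, -0.7]
grip_width: 0.044
grasp_force: 6.0
```

Emit:
arm_command(series=[[[0,0,0],0],[[0,0,0],0],[[0,0,0],0],[[0,0,0],0],[[0,0,0],0]], grip=-1)

```text
time_s: 15.7
tool_pos: [0.5631, 0.0665, 0.0246]
tool_rot: [180.0, -0.0, 170.0]
force: [0.1, -0.6, 0.2]
grip_width: 0.0759
grasp_force: 0.0
```

Emit:
arm_command(series=[[[10,0,0],0],[[25,0,0],0],[[40,0,0],0],[[40,0,0],0],[[40,0,0],0]])

```text
time_s: 16.2
tool_pos: [0.5239, 0.0737, 0.0248]
tool_rot: [180.0, 0.0, 170.0]
force: [0.5, 0.3, -0.0]
grip_width: 0.0868
grasp_force: 0.0
```

Emit:
arm_command(series=[[[0,0,0],0],[[0,0,0],0],[[0,0,0],0],[[0,0,0],0],[[0,0,0],0]], grip=1, grip_force=50)

```text
time_s: 16.7
tool_pos: [0.524, 0.0733, 0.0245]
tool_rot: [-180.0, 0.0, 170.0]
force: [0.1, 0.6, -0.5]
grip_width: 0.0548
grasp_force: 0.0
```

Emit:
arm_command(series=[[[0,0,0],0],[[0,0,0],0],[[0,0,-10],0],[[0,0,-25],0],[[0,0,-30],0]])

```text
time_s: 17.2
tool_pos: [0.5249, 0.0735, 0.0564]
tool_rot: [179.9, 0.1, 170.0]
force: [-0.3, -0.2, -4.4]
grip_width: 0.0435
grasp_force: 50.0
```

Emit:
arm_command(series=[[[0,0,-20],0],[[0,0,-60],0],[[0,0,-80],0],[[0,0,-80],0],[[0,0,-80],0]])

```text
time_s: 17.7
tool_pos: [0.5235, 0.0735, 0.1343]
tool_rot: [180.0, -0.0, 170.0]
force: [-0.1, 0.2, -5.2]
grip_width: 0.0439
grasp_force: 50.0
```

```bash
python3 - <<'E'
from h import *
st();tilt('t9');w,_=viewer.read_camera('wrist');s=cv2.imread('pics/t9.png')
cv2.imwrite('pics/t9b.png',np.hstack([s,cv2.resize(w,(352,220))]))
print(to(572,351,130,188))
E
```

```text
{'time_s': np.float64(17.7), 'tool_pos': array([0.524, 0.073, 0.134]), 'tool_rot': array([ 1.79970e+02, -3.00000e-03,  1.69996e+02]), 'force': array([-0.129,  0.195, -5.204]), 'wrist_torque': array([-0.027, -0.059,  0.037]), 'grip_width': np.float64(0.044), 'grasp_force': np.float64(49.996)}
[294. 177.] 408 [ 0.516 -0.087  0.059] axis [0.23 0.55 0.8 ] elev 53.2
[348. 194.] 85 [0.506 0.076 0.18 ] axis [-0.38 -0.36 -0.85] elev 58.2
[323. 209.] 247 [0.558 0.066 0.166] axis [0.37 0.9  0.22] elev 12.7
(array([ -0.5, 282.2,   2.5]), -0.314)
```

View pics/t9b.png

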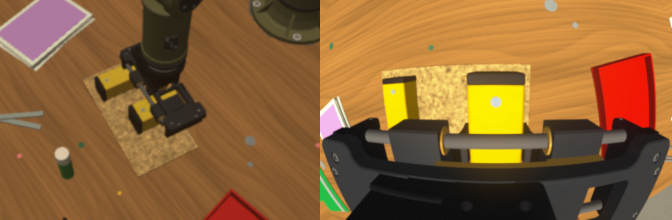

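Levelled moments are +0.147 and then −0.059 N m, a 0.206 N m difference, so weight A at place_1 rattles. The picture shows A held level. It goes to the tray.

Emit:
arm_command(series=[[[1,25,0],0],[[2,65,0],0],[[4,115,0],0],[[6,160,0],0],[[7,200,0],0]])

```text
time_s: 18.3
tool_pos: [0.5503, 0.274, 0.1323]
tool_rot: [-179.9, -0.2, 170.1]
force: [0.3, 0.2, -5.8]
grip_width: 0.0436
grasp_force: 50.0
```

Emit:
arm_command(series=[[[0,30,0],-0.08],[[1,60,0],-0.16],[[1,80,0],-0.24],[[1,80,0],-0.31],[[1,80,0],-0.31]])

```text
time_s: 18.8
tool_pos: [0.5633, 0.3506, 0.1317]
tool_rot: [-179.9, -0.2, -172.2]
force: [0.7, -0.3, -5.6]
grip_width: 0.0436
grasp_force: 50.0
```

```bash
python3 - <<'E'
from h import *
st();print(to(564,350,24,188))
E
```

```text
{'time_s': np.float64(18.8), 'tool_pos': array([0.563, 0.351, 0.132]), 'tool_rot': array([-179.866,   -0.219, -172.158]), 'force': array([ 0.706, -0.302, -5.567]), 'wrist_torque': array([-0.08 , -0.097,  0.021]), 'grip_width': np.float64(0.044), 'grasp_force': np.float64(49.995)}
(array([ -1. ,  -0.4, 107.7]), -0.003)
```

Emit:
arm_command(series=[[[0,0,30],0],[[0,0,65],0],[[0,0,90],0],[[0,0,101],0],[[0,0,104],0]])

```text
time_s: 19.3
tool_pos: [0.5636, 0.3489, 0.0283]
tool_rot: [-179.9, -0.2, -172.4]
force: [-0.1, -0.3, -5.3]
grip_width: 0.0435
grasp_force: 50.0
```

Emit:
arm_command(series=[[[0,0,1],0],[[0,0,2],0],[[0,0,3],0],[[0,0,4],0],[[0,0,4],0]])

```text
time_s: 19.8
tool_pos: [0.5648, 0.3507, 0.0271]
tool_rot: [180.0, 0.0, -172.3]
force: [0.4, 0.4, -5.7]
grip_width: 0.0435
grasp_force: 50.0
```

Emit:
arm_command(series=[[[0,0,1],0],[[0,0,2],0],[[0,0,3],0],[[0,0,3],0],[[0,0,3],0]])

```text
time_s: 20.3
tool_pos: [0.5647, 0.3506, 0.0237]
tool_rot: [180.0, 0.0, -172.3]
force: [0.8, -0.3, -4.3]
grip_width: 0.0437
grasp_force: 50.0
```

Contact is just beginning; a little further.

Emit:
arm_command(series=[[[0,0,0.5],0],[[0,0,1],0],[[0,0,1],0],[[0,0,1],0],[[0,0,1],0]])

```text
time_s: 20.8
tool_pos: [0.5647, 0.3506, 0.0236]
tool_rot: [180.0, 0.0, -172.3]
force: [-3.6, -2.7, 4.9]
grip_width: 0.0433
grasp_force: 50.0
```

Emit:
arm_command(series=[[[0,0,0],0],[[0,0,0],0],[[0,0,0],0],[[0,0,0],0],[[0,0,0],0]], grip=1, grip_force=5)

```text
time_s: 21.3
tool_pos: [0.5647, 0.3506, 0.0235]
tool_rot: [180.0, 0.0, -172.3]
force: [-3.2, -2.8, 5.5]
grip_width: 0.0443
grasp_force: 5.0
```

Emit:
arm_command(series=[[[0,0,0],0],[[0,0,0],0],[[0,0,0],0],[[0,0,0],0],[[0,0,0],0]], grip=-1)

```text
time_s: 21.8
tool_pos: [0.5648, 0.3506, 0.0225]
tool_rot: [180.0, 0.0, -172.3]
force: [0.8, -0.1, -0.5]
grip_width: 0.0762
grasp_force: 0.0
```

Emit:
arm_command(series=[[[0,0,-10],0],[[0,0,-50],0],[[0,0,-90],0],[[0,0,-120],0],[[0,0,-120],0]])

```text
time_s: 22.3
tool_pos: [0.5679, 0.3522, 0.1495]
tool_rot: [179.7, 0.6, -172.3]
force: [0.6, 0.1, 0.3]
grip_width: 0.087
grasp_force: 0.0
```

```bash
python3 - <<'E'
from h import *
st();tilt('t10')
for t in((573.,330,143,170),(502,-88,80,170),(502,-88,25,170)):print(to(*t))
E
```

```text
{'time_s': np.float64(22.3), 'tool_pos': array([0.568, 0.352, 0.15 ]), 'tool_rot': array([ 179.704,    0.551, -172.267]), 'force': array([0.559, 0.054, 0.287]), 'wrist_torque': array([0.006, 0.018, 0.   ]), 'grip_width': np.float64(0.087), 'grasp_force': np.float64(0.0)}
[301. 174.] 628 [ 0.497 -0.087  0.055] axis [ 0.99 -0.16  0.  ] elev 0.0
[411. 351.] 875 [0.576 0.351 0.054] axis [0.99 0.13 0.06] elev 3.3
(array([ -3.5, -22.2,   3.5]), 0.31)
(array([ 123.5, -427. ,   64.4]), 0.31)
(array([ 123.8, -427.2,  119.4]), 0.31)
```

A sits level in the tray at about (576,351). Now weight B.

Emit:
arm_command(series=[[[13,-42,0],0],[[26,-85,0],0],[[39,-128,0],0],[[52,-170,0],0],[[65,-213,0],0]])

```text
time_s: 22.85
tool_pos: [0.5277, 0.1289, 0.1416]
tool_rot: [-180.0, -0.1, -172.2]
force: [0.8, -0.8, -0.1]
grip_width: 0.0869
grasp_force: 0.0
```

Emit:
arm_command(series=[[[13,-42,0],0.08],[[26,-85,0],0.16],[[39,-128,0],0.24],[[52,-170,0],0.31],[[65,-213,0],0.31]])

```text
time_s: 23.35
tool_pos: [0.492, -0.0905, 0.1418]
tool_rot: [180.0, -0.1, 169.9]
force: [0.6, 0.2, -0.7]
grip_width: 0.0871
grasp_force: 0.0
```

Emit:
arm_command(series=[[[0,0,10],0],[[0,0,30],0],[[0,0,40],0],[[0,0,40],0],[[0,0,40],0]])

```text
time_s: 23.85
tool_pos: [0.4932, -0.0887, 0.1024]
tool_rot: [-180.0, -0.0, 170.0]
force: [0.2, 0.8, -0.0]
grip_width: 0.0869
grasp_force: 0.0
```

```bash
python3 - <<'E'
from h import *
st()
print(to(495.5,-87,24.5,170))
w,_=viewer.read_camera('wrist')
H=cv2.cvtColor(w,cv2.COLOR_BGR2HSV);m=cv2.inRange(H,(24,200,60),(33,255,255))
k,L,S,C=cv2.connectedComponentsWithStats(m);print([(S[i].tolist()) for i in range(1,k) if S[i,4]>300])
E
```

```text
{'time_s': np.float64(23.85), 'tool_pos': array([ 0.493, -0.089,  0.102]), 'tool_rot': array([-1.79981e+02, -3.80000e-02,  1.70037e+02]), 'force': array([ 0.208,  0.793, -0.041]), 'wrist_torque': array([ 0.009,  0.014, -0.02 ]), 'grip_width': np.float64(0.087), 'grasp_force': np.float64(0.0)}
(array([-2. ,  2.1, 77.9]), 0.001)
[[292, 150, 64, 94, 5647], [295, 272, 57, 16, 815]]
```

Emit:
arm_command(series=[[[-2,2,25],0],[[-2,2,50],0],[[-2,2,70],0],[[-2,2,78],0],[[-2,2,78],0]])

```text
time_s: 24.4
tool_pos: [0.4953, -0.0873, 0.0242]
tool_rot: [-180.0, -0.1, 170.0]
force: [0.1, -0.5, -0.3]
grip_width: 0.0871
grasp_force: 0.0
```

Emit:
arm_command(series=[[[0,0,0],0],[[0,0,0],0],[[0,0,0],0],[[0,0,0],0],[[0,0,0],0]], grip=1, grip_force=50)

```text
time_s: 24.9
tool_pos: [0.4958, -0.0875, 0.0249]
tool_rot: [180.0, 0.0, 170.0]
force: [-0.2, 0.1, 0.1]
grip_width: 0.0551
grasp_force: 0.0
```

Emit:
arm_command(series=[[[0,0,0],0],[[0,0,0],0],[[0,0,0],0],[[0,0,0],0],[[0,0,0],0]])

```text
time_s: 25.4
tool_pos: [0.4958, -0.0871, 0.0247]
tool_rot: [180.0, 0.0, 170.0]
force: [0.3, 1.3, 2.8]
grip_width: 0.0433
grasp_force: 50.0
```

Emit:
arm_command(series=[[[0,0,-10],0],[[0,0,-30],0],[[0,0,-70],0],[[0,0,-100],0],[[0,0,-100],0]])

```text
time_s: 25.9
tool_pos: [0.4981, -0.0886, 0.1283]
tool_rot: [179.9, 0.4, 169.9]
force: [1.7, -0.7, -5.6]
grip_width: 0.044
grasp_force: 50.0
```

Emit:
arm_command(series=[[[0,0,0],0],[[0,0,0],0],[[0,0,0],0],[[0,0,0],0],[[0,0,0],0]])

```text
time_s: 26.4
tool_pos: [0.4951, -0.0876, 0.1238]
tool_rot: [-180.0, -0.1, 170.0]
force: [-1.2, 0.4, -5.5]
grip_width: 0.0437
grasp_force: 50.0
```

```bash
python3 - <<'E'
from h import *
st();tilt('t11')
print(to(549,-350,126,170),to(549,-350,38.5,180))
E
```

```text
{'time_s': np.float64(26.4), 'tool_pos': array([ 0.495, -0.088,  0.124]), 'tool_rot': array([-1.79964e+02, -8.10000e-02,  1.69979e+02]), 'force': array([-1.201,  0.397, -5.514]), 'wrist_torque': array([ 0.023,  0.064, -0.017]), 'grip_width': np.float64(0.044), 'grasp_force': np.float64(49.963)}
[284. 152.] 195 [ 0.533 -0.094  0.156] axis [0.22 0.87 0.43] elev 25.8
[415. 346.] 1130 [0.563 0.35  0.054] axis [ 0.99  0.13 -0.  ] elev -0.1
(array([ -98.6, -249.1,   -2. ]), -0.0) (array([ -98.7, -249.1,   85.5]), -0.175)
```

Emit:
arm_command(series=[[[-10,-25,0],0],[[-24,-60,0],0],[[-40,-100,0],0],[[-54,-135,0],0],[[-66,-166,0],0]])

```text
time_s: 26.95
tool_pos: [0.5319, -0.2645, 0.1244]
tool_rot: [-180.0, 0.0, 170.0]
force: [0.1, 0.5, -4.8]
grip_width: 0.0439
grasp_force: 50.0
```

Emit:
arm_command(series=[[[-12,-32,0],-0.06],[[-24,-64,0],-0.12],[[-33,-83,0],-0.18],[[-33,-83,0],-0.2],[[-33,-83,0],-0.2]])

```text
time_s: 27.45
tool_pos: [0.5495, -0.3499, 0.1238]
tool_rot: [180.0, -0.1, -178.6]
force: [0.9, 1.1, -6.0]
grip_width: 0.044
grasp_force: 50.0
```

Emit:
arm_command(series=[[[0,0,20],0],[[0,0,50],0],[[0,0,70],0],[[0,0,80],0],[[0,0,80],0]])

```text
time_s: 27.95
tool_pos: [0.5492, -0.3478, 0.0429]
tool_rot: [179.9, -0.2, -178.5]
force: [0.3, -0.6, -4.9]
grip_width: 0.0437
grasp_force: 50.0
```

```bash
python3 - <<'E'
from h import *
st();print(to(549,-350,38.7,181),env.get_obs()['qpos'].round())
E
```

```text
{'time_s': np.float64(27.95), 'tool_pos': array([ 0.549, -0.348,  0.043]), 'tool_rot': array([ 1.79864e+02, -1.52000e-01, -1.78484e+02]), 'force': array([ 0.285, -0.618, -4.915]), 'wrist_torque': array([0.017, 0.146, 0.005]), 'grip_width': np.float64(0.044), 'grasp_force': np.float64(49.963)}
(array([ 0.3, -2.2,  4.2]), 0.009) [  2.  31.  37.  95. -21.  61. 137.]
```

Emit:
arm_command(series=[[[0,0,1],0],[[0,0,2],0],[[0,0,3],0],[[0,0,4],0],[[0,0,4],0]])

```text
time_s: 28.45
tool_pos: [0.5499, -0.3499, 0.0408]
tool_rot: [180.0, 0.0, -178.6]
force: [0.3, 1.4, -5.0]
grip_width: 0.0436
grasp_force: 50.0
```

Emit:
arm_command(series=[[[0,0,0.5],0],[[0,0,1],0],[[0,0,1],0],[[0,0,1],0],[[0,0,1],0]])

```text
time_s: 28.95
tool_pos: [0.5498, -0.3499, 0.0396]
tool_rot: [180.0, 0.0, -178.6]
force: [0.1, 0.4, -5.2]
grip_width: 0.0436
grasp_force: 50.0
```

Emit:
arm_command(series=[[[0,0,0.5],0],[[0,0,1],0],[[0,0,1.5],0],[[0,0,1.5],0],[[0,0,1.5],0]])

```text
time_s: 29.45
tool_pos: [0.5498, -0.35, 0.0388]
tool_rot: [180.0, 0.0, -178.6]
force: [-2.5, 2.1, 2.4]
grip_width: 0.0436
grasp_force: 50.0
```

Contact made; release.

Emit:
arm_command(series=[[[0,0,0],0],[[0,0,0],0],[[0,0,0],0],[[0,0,0],0],[[0,0,0],0]], grip=1, grip_force=5)

```text
time_s: 29.95
tool_pos: [0.5499, -0.35, 0.0388]
tool_rot: [180.0, 0.0, -178.6]
force: [-3.3, 2.9, 5.8]
grip_width: 0.0446
grasp_force: 5.0
```

Emit:
arm_command(series=[[[0,0,0],0],[[0,0,0],0],[[0,0,0],0],[[0,0,0],0],[[0,0,0],0]], grip=-1)

```text
time_s: 30.45
tool_pos: [0.5499, -0.35, 0.038]
tool_rot: [-180.0, 0.0, -178.6]
force: [-0.2, -0.4, 0.8]
grip_width: 0.0759
grasp_force: 0.0
```

Emit:
arm_command(series=[[[0,0,-10],0],[[0,0,-50],0],[[0,0,-90],0],[[0,0,-130],0],[[0,0,-150],0]])

```text
time_s: 30.95
tool_pos: [0.551, -0.3514, 0.1932]
tool_rot: [-179.8, 0.3, -178.6]
force: [-1.3, -0.2, 0.2]
grip_width: 0.0868
grasp_force: 0.0
```

Emit:
arm_command(series=[[[0,40,0],0],[[0,80,0],0],[[0,120,0],0],[[0,160,0],0],[[0,200,0],0]])

```text
time_s: 31.45
tool_pos: [0.5447, -0.1487, 0.189]
tool_rot: [180.0, 0.1, -178.6]
force: [0.5, 0.1, 0.1]
grip_width: 0.0872
grasp_force: 0.0
```

```bash
python3 - <<'E'
from h import *
st();I,d=viewer.read_camera('top');cal=viewer.calibration('top');P=pts(cal,d)
for n,c,z in(('A',(.57,.35),.053),('B',(.55,-.35),.068)):
    m=(abs(P[...,2]-z)<.009)&(np.hypot(P[...,0]-c[0],P[...,1]-c[1])<.1)&(d>0)
    k,L,S,C=cv2.connectedComponentsWithStats(m.astype(np.uint8));j=1+S[1:,4].argmax()
    print(n,rect(P[L==j]),np.median(P[L==j],0).round(3))
cv2.imwrite('pics/end.png',I)
E
```

```text
{'time_s': np.float64(31.45), 'tool_pos': array([ 0.545, -0.149,  0.189]), 'tool_rot': array([ 1.79992e+02,  8.40000e-02, -1.78581e+02]), 'force': array([0.522, 0.06 , 0.121]), 'wrist_torque': array([ 0.061, -0.006, -0.012]), 'grip_width': np.float64(0.087), 'grasp_force': np.float64(0.0)}
A (array([560.6, 348.8]), array([ 45.2, 120.9]), 7.9) [0.559 0.348 0.053]
B (array([ 547.9, -350. ]), array([ 45.8, 119.9]), 2.3) [ 0.547 -0.349  0.068]
```

View pics/end.png

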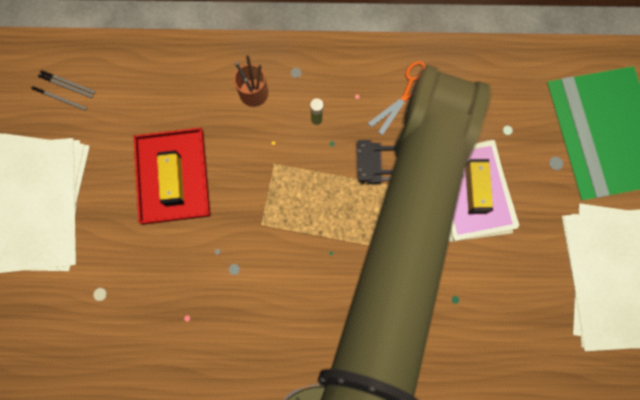

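The final picture shows A flat in the tray at (170,178) and B flat at (480,187) on the middle of the stack. The arm is clear of both. Handing in.

```bash
python3 -c "
from cell import env
print(env.sign_off())"
```

```text
the job is handed in; nothing more can be done
None
```

The place_1 paperweight rattles (level moment changed 0.206 N m between opposite leans), so it is flat in the red tray; the other, which I did not tilt, is flat on the middle of the paper stack; handed in at about 31.5 s.

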